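# Square up the copper blanks and hold the drilling clamp's cam lever at full lift

### The job

Four copper blanks lie untidily on the wooden block of the bench drilling clamp: tap the stack's edges until every blank sits flush against both steel stops, in the corner. Then swing the clamp's ball-ended cam lever up to its highest lift, where it stands straight upright and the rubber pad presses hardest on the stack, and finish there still holding it with the fingers, because its spring throws it back if you let go. Leave the other things on the bench where they are.

Things in the scene. Friction and masses are not known exactly. Their poses are not given: they have to be found in the camera images.
- clamp: the drilling clamp, bolted to the bench: grey base plate 190 (its x) x 150 (its y) x 15 mm; origin at the centre of its underside, z up. A hardwood block (x -62 to -20, y -27 to +35, z 15 to 30 mm) carries the blanks. The -x and -y sides of the stack are open; a seated stack overhangs the block there by 8 mm, so fingertips can reach below the blanks (base plate at z 15)
- back_stop (a point): middle of the upper edge of the back stop's face: a steel bar along the clamp's y (y -39 to +39), face at x -20, top at z 44 mm. Blanks are tapped towards +x against it
- side_stop (a point): middle of the upper edge of the side stop's face: a steel bar along the clamp's x (x -68 to -24), face at y +35, top at z 44 mm. Blanks are tapped towards +y against it
- strap: steel strap over the middle of the stack: x -54 to +86, y -14 to +14, top at z 64 mm in the clamp's frame at rest; origin at its underside on the clamp's z axis. The eccentric discs of the lever bear on it at the stud at x +40; at rest they span x +14 to +46, y -15 to +15, up to z 96
- blank1: copper blank 1 of 4 counted from the bottom, 50 (x) x 70 (y) x 3 mm, 93 g or so; origin at the centre of its underside, axes as the clamp's. Flush in the corner its origin is at x -45, y 0, z 30 mm in the clamp's frame. They start 5 to 17 mm short of the stops, each a little askew. Smooth: a newton or two slides it (friction about 0.3)
- blank2: copper blank 2 of 4 counted from the bottom, 50 (x) x 70 (y) x 3 mm, 93 g or so; origin at the centre of its underside, axes as the clamp's. Flush in the corner its origin is at x -45, y 0, z 33 mm in the clamp's frame. They start 5 to 17 mm short of the stops, each a little askew. Smooth: a newton or two slides it (friction about 0.3)
- blank3: copper blank 3 of 4 counted from the bottom, 50 (x) x 70 (y) x 3 mm, 93 g or so; origin at the centre of its underside, axes as the clamp's. Flush in the corner its origin is at x -45, y 0, z 36 mm in the clamp's frame. They start 5 to 17 mm short of the stops, each a little askew. Smooth: a newton or two slides it (friction about 0.3)
- blank4: copper blank 4 of 4 counted from the bottom, 50 (x) x 70 (y) x 3 mm, 93 g or so; origin at the centre of its underside, axes as the clamp's. Flush in the corner its origin is at x -45, y 0, z 39 mm in the clamp's frame. They start 5 to 17 mm short of the stops, each a little askew. Smooth: a newton or two slides it (friction about 0.3)
- pad: rubber pressure pad, 18 mm across and 5 mm thick, on a sprung stem under the strap's nose, at x -45, y 0 of the clamp; origin: centre of its underside. It hangs 4.5 mm above the stack when the lever is at rest, goes down with the strap by up to 7.3 mm, and then presses the stack with about 7 N (spring 2.5 N/mm)
- cam (a joint): angle of the cam lever about its level pivot, which is parallel to the clamp's y axis: 0 = at rest, lying back towards the clamp's +x, 15 degrees (0.27 rad) above level; grows as the lever is raised towards -x. Lift is highest at 1.30, lever straight up; beyond that the lift falls again (end of travel 2.1). A return spring pushes it back to 0: about 2.5 N at the knob when upright
- lever: the cam lever: a steel rod 11 mm thick with a black ball knob at its end; its origin is the pivot
- pivot (a point): the lever's pivot point: x +40, y 0, z 82 mm in the clamp's frame
- knob (a point): centre of the lever's black ball knob, 30 mm across, 120 mm from the pivot. At rest at x +156, y 0, z 114 mm in the clamp's frame, upright at x +40, z 202. It can be pinched from above along the clamp's y axis and turns between the fingers as the lever swings
- pot_a: bystander: small lidded enamel pot, 41 mm across, 34 high, beside the clamp; origin under its centre
- pot_b: bystander: small lidded enamel pot, 41 mm across, 34 high, beside the lever; origin under its centre
- pebble: bystander: grey beach stone, 120 mm across, 53 high
- bench_block: bystander: steel bench block 100 x 100 x 25 mm with two small enamelled pieces on it
- bowl: bystander: glass bowl, 130 mm across, 55 high
- tool_jar: bystander: glass jar 72 mm across full of hand tools, about 150 high
- hammer: bystander: small hammer lying on the bench, 230 mm long; origin near its middle
Not all that is in view belongs to the job. Leave any green or pink look-alike of the blank4 alone.

How it is judged:
By the outcome, as a careful person would: the job done as asked, in the order asked, and still so for the second after the job is handed in, while the arm keeps its last pose, push and grip.
It also fails if it takes over 59 s, if anything falls off the work surface, if the arm or the gripper's body presses on something with over 40 N, if the wrist force passes 120 N, or if a joint passes its speed limit or range.

### The arm

A 6-joint arm with a two-finger parallel gripper is mounted at the origin on the work surface. World frame = base frame: x ahead of the robot, y to its left, z up, the work surface at z = 0. Lengths are in m, angles in rad, forces in N, time in s.
With the tool pointing down it reaches from about 0.35 to 0.775 m from the base axis. Payload 7.3 kg.
Tool frame: the origin (TCP) lies on the centre line of the jaws, within the pads' length; the fingertips stand 22 mm ahead of it and the grasp point (between the pads) lies 3 mm ahead of it; z points along the fingers, y is the line along which they close (so a half turn about z gives the same grasp; the last joint's range is limited). The gripper opens to 92 mm and grips with 3 to 60 N. Pads are 19 mm wide; open, the fingers measure 130 mm over their backs; the gripper's body (75 mm by 190 mm) begins 47 mm behind the grasp point.
Start: joints at [1.053, 0.342, 1.524, -0, 1.275, -0.146], TCP at [0.191, 0.489, 0.249] pointing down, gripper open.
Joint ranges: [-2.53, 2.53], [-0.77, 2.02], [0.04, 2.7], [-1, 4.14], [0.28, 2.66], [-3.11, 3.11]. Speed limits (rad/s): [2.57, 2.57, 3.14, 3.14, 3.14, 3.14].

### API

Orientations are given as [roll, pitch, yaw] about the fixed x, y, z axes, in that order (R = Rz(yaw) Ry(pitch) Rx(roll)).
In Python, from bench import state, grab_frame, close_job gives the robot as it stands.
- The arm moves only by the tool play_rows, never from a script. Its argument "plan" is a list of rows, each a list of 5 numbers: the shift along the tool's x, y, z in units of 0.25 m (1.0 is 0.25 m), then the turn about the tool's z in units of 90 degrees (1.0 is 90 degrees), then the opening, from -1 (shut) to 1 (fully open). In form: [[tx, ty, tz, roll, jaw], ...]. A call has 1 to 10 rows; each row is the pose to reach, as a shift and turn from the pose commanded when the call began, along the tool's axes at that moment; what a row does not reach only later rows make up. A row lasts 1/10 s, in which the tool goes at most 50 mm and 8.59 degrees, less where a joint would pass 70% of its speed; a pose out of reach is approached as far as the arm can. A call with a number of a shift or a turn outside -1 to 1 is refused whole. A call with a gripper value outside its range is refused whole. The fingers move at their own pace and stop on an object; "grip_force" is the grip in N (left out, the last holds). Time passes only in rows, so rows that repeat a pose let the fingers close. It gives the time, the measured TCP pose, the force, the opening and the grip force at its end, in the units of the state.
- state(): the state, without advancing time (a new reading comes with each control period).
- grab_frame(name): name is "scene" or "top" or "wrist"; returns a dict with "color" (480x640x3 uint8, red, green, blue), "depth" (480x640 float32, m along the optical axis (not along the pixel's ray), 0 where there is no reading), "intrinsics" (3x3 intrinsics, pixels), "k1" (the pictures are not rectified: a ray, as slopes to the right and down, at radius r is drawn at 1 + k1 r^2 times it, then the intrinsics apply), "R" (3x3) and "t" (3): a world point X has camera coordinates R X + t; the wrist camera has in their place "tool_from_camera" (4x4, takes a point from camera to tool coordinates, whose origin is the TCP and whose axes are the flange's). Camera axes: x right, y down, z forward; pixel columns grow to the right and rows downward; lengths in m; the calibration is good to about 2 mm. A picture is of the moment at which its call begins: read the wrist's pose just before it.
- close_job(): hands the job in; it is judged then, once.
The state is a dict: "t": time; "joint_pos": joint angles; "qd": joint speeds; "joint_torque": joint torques, N m; "position": TCP position; "eef_rot": TCP orientation; "force": force on the tool from outside, world axes, zero at the start; "wrist_torque": the same for the moment, N m; "opening": opening from 0.0 (shut) to 1.0 (fully open); "grasp_force": force on a finger pad.
Only numpy, scipy, OpenCV 4.12 (cv2) and the standard library are available. Lean on these libraries where they do the work, as an engineer would, in place of code of your own. Each camera call takes 0.05 s, during which the arm holds its last target. There are 200 camera calls.

## Working session

There is one attempt and no reset: what is moved stays moved. The work goes in short steps, Python scripts to look and compute and a tool call to move; the robot and the scene stay as the last step left them, time stands still between calls to the robot, and variables do not carry over. Pictures are saved under pics/ and viewed, at most 12 in all, crops included, and the job is handed in when it is done.

Besides the shell and the picture viewer there is one more tool, called after "Call:" as name([rows], argument=value, ...), one row to a line, values as JSON. play_rows: Moves the arm, as the interface text tells. Its arguments: {"type":"object","properties":{"plan":{"type":"array"},"grip_force":{"type":"number"}},"required":["plan"]}

```bash
mkdir -p pics; ls; python3 - <<'E'
from bench import *
import cv2
print(state())
for n in("scene","top"):
    f=grab_frame(n);cv2.imwrite(f"pics/{n}0.png",f["color"][:,:,::-1]);import numpy as np;np.savez(f"{n}0.npz",**{k:v for k,v in f.items()})
    print(n,f["intrinsics"],f["k1"],f["R"],f["t"])
E
```

```text
pics
{'t': 0.0, 'joint_pos': array([ 1.05301818e+00,  3.42743224e-01,  1.52504370e+00,  2.10984838e-05,
        1.27541409e+00, -1.45983573e-01]), 'qd': array([ 7.80369040e-04,  1.10569132e-03,  8.33948309e-06,  6.02749819e-04,
        7.34378418e-04, -1.60672253e-03]), 'joint_torque': array([ 3.09417806e-05, -4.31236517e+01, -2.44215846e+01,  7.18052150e-02,
        5.60767134e-02, -1.30101571e-04]), 'position': array([0.19049719, 0.48880215, 0.248025  ]), 'eef_rot': array([-3.14000433e+00, -2.53921579e-04,  2.76979172e+00]), 'force': array([-1.08607819e-01, -1.35858859e-04,  5.72763950e-01]), 'wrist_torque': array([-0.030528  ,  0.06420313,  0.06933589]), 'grasp_force': 0.0, 'opening': 1.0005971039417894}
scene [[462.05266613   0.         318.40130622]
 [  0.         462.05266613 242.17216017]
 [  0.           0.           1.        ]] -0.01342801104579947 [[-0.73093134  0.68244947  0.00144973]
 [ 0.44512084  0.47835075 -0.75699934]
 [-0.51730727 -0.55266923 -0.65341404]] [ 0.42535446 -0.17604299  1.4151011 ]
top [[467.53652494   0.         321.07975504]
 [  0.         467.53652494 241.14746104]
 [  0.           0.           1.        ]] -0.01325138397901892 [[ 0.02245752 -0.99973621 -0.00481258]
 [-0.98909093 -0.02151689 -0.14572629]
 [ 0.1455843   0.00803273 -0.98931324]] [-0.02246428  0.60213512  1.32651908]
```

View pics/scene0.png

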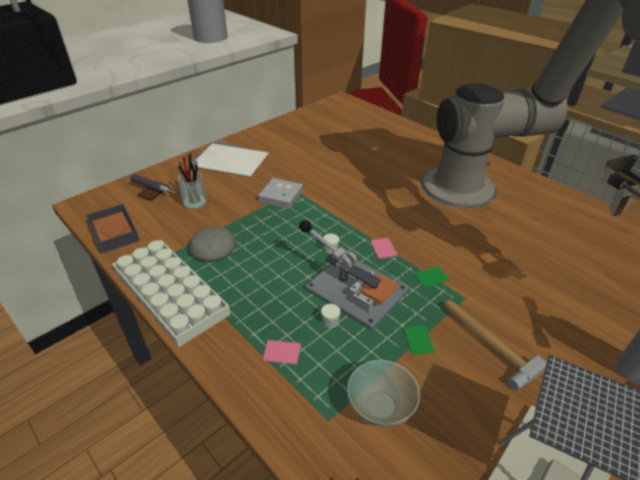

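View pics/top0.png

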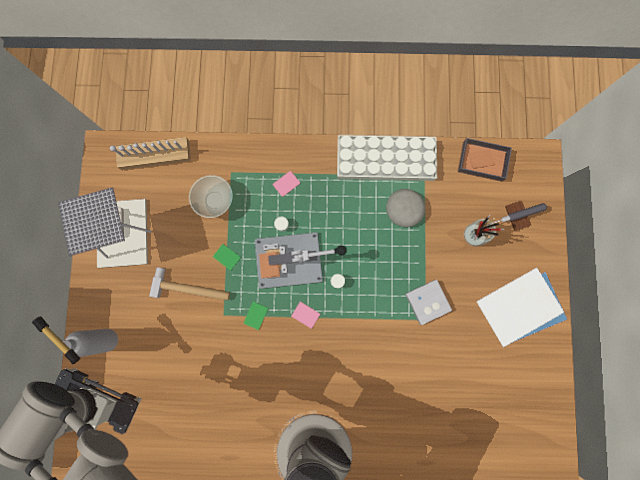

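The top view shows the clamp at about (288,260), with the lever pointing right to its knob at (341,251). The blanks are at (268,262). Clamp +x is roughly world -y. The pots are at (281,223) and (338,281).

```bash
cat > h.py <<'E'
import numpy as np, cv2
from scipy.spatial.transform import Rotation as Rn
def world(f,st=None):
    K=f["intrinsics"];h,w=f["depth"].shape
    u,v=np.meshgrid(np.arange(w),np.arange(h))
    p=cv2.undistortPoints(np.stack([u,v],-1).reshape(-1,1,2).astype(float),K,np.array([float(f["k1"]),0,0,0]))[:,0]
    d=f["depth"].reshape(-1,1).astype(float)
    P=np.hstack([p*d,d])
    if st is None: X=(P-f["t"])@f["R"]
    else:
        T=f["tool_from_camera"];Q=P@T[:3,:3].T+T[:3,3]
        X=Q@Rn.from_euler("xyz",st["eef_rot"]).as_matrix().T+st["position"]
    X[d[:,0]==0]=np.nan
    return X.reshape(h,w,3)
def pix(f,X,st=None):
    X=np.atleast_2d(X)
    if st is None: C=X@f["R"].T+f["t"]
    else:
        Q=(X-st["position"])@Rn.from_euler("xyz",st["eef_rot"]).as_matrix()
        T=np.linalg.inv(f["tool_from_camera"]);C=Q@T[:3,:3].T+T[:3,3]
    return cv2.projectPoints(C,np.zeros(3),np.zeros(3),f["intrinsics"],np.array([float(f["k1"]),0,0,0]))[0][:,0]
E
python3 - <<'E'
from h import *
f=dict(np.load("top0.npz"));X=world(f)
c=f["color"].astype(int);hsv=cv2.cvtColor(f["color"],cv2.COLOR_RGB2HSV)
m=(X[...,2]>.009)&(X[...,2]<.021)&(hsv[...,1]<70)
m[:225]=0;m[295:]=0;m[:,:245]=0;m[:,335:]=0
P=X[m];print(len(P),P.mean(0))
r=cv2.minAreaRect((P[:,:2]*1000).astype(np.float32));print(r,cv2.boxPoints(r))
for n,(u,v) in dict(knob=(341,251),pa=(281,223),pb=(338,281),blank=(268,262),ham=(195,290),bowl=(211,197),mat=(300,300)).items(): print(n,X[v,u].round(3))
print(grab_frame)if 0 else None
from bench import *
w=grab_frame("wrist");print(w["tool_from_camera"],w["intrinsics"])
E
```

```text
1968 [0.54638467 0.07596213 0.01508447]
((549.86962890625, 74.40262603759766), (230.215576171875, 202.794921875), 89.92652893066406) [[448.32465  -40.575043]
 [651.11945  -40.835083]
 [651.4146   189.3803  ]
 [448.6198   189.64034 ]]
knob [ 0.564 -0.065  0.125]
pa [0.657 0.112 0.03 ]
pb [ 0.487 -0.061  0.036]
blank [0.538 0.144 0.043]
ham [0.452 0.358 0.025]
bowl [0.737 0.331 0.007]
mat [ 0.431  0.05  -0.002]
[[ 6.50860029e-04 -9.53345908e-01 -3.01879374e-01  8.07875935e-02]
 [ 9.99999788e-01  6.21606072e-04  1.92972064e-04  9.87963922e-05]
 [ 3.68092366e-06 -3.01879435e-01  9.53346111e-01 -1.34935475e-01]
 [ 0.00000000e+00  0.00000000e+00  0.00000000e+00  1.00000000e+00]] [[382.02741018   0.         322.7757729 ]
 [  0.         382.02741018 240.62876128]
 [  0.           0.           1.        ]]
```

```bash
cat >> h.py <<'E'
def go(st,target,yaw):
    R=Rn.from_euler("xyz",st["eef_rot"]).as_matrix()
    d=(np.array(target)-st["position"])@R/.25
    y=-(yaw-st["eef_rot"][2]); y=(y+np.pi)%(2*np.pi)-np.pi
    print("shift",d.round(3),"roll",round(y/(np.pi/2),3))
E
echo ok
```

```text
ok
```

Call:
play_rows([
  [-0.15,-0.07,-0.04,0.07,1],
  [-0.3,-0.14,-0.08,0.14,1],
  [-0.45,-0.21,-0.12,0.21,1],
  [-0.6,-0.28,-0.16,0.28,1],
  [-0.75,-0.35,-0.2,0.35,1],
  [-0.9,-0.42,-0.2,0.35,1],
  [-0.9,-0.42,-0.2,0.35,1],
])

```text
t: 0.85
position: [0.365, 0.3066, 0.2987]
eef_rot: [3.141, 0.002, 2.215]
force: [0.3, 0.2, -0.6]
opening: 0.999
grasp_force: 0.0
```

```bash
python3 - <<'E'
from h import *; from bench import *
s=state();print(s["position"],s["eef_rot"],s["t"]); go(s,[.54,.11,.30],1.68)
E
```

```text
[0.36500307 0.30660185 0.2987423 ] [3.14120629e+00 1.55909716e-03 2.21480746e+00] 0.85
shift [-1.049  0.088 -0.003] roll 0.34
```

Call:
play_rows([
  [-0.15,0.01,0,0.05,1],
  [-0.3,0.03,0,0.1,1],
  [-0.45,0.04,0,0.15,1],
  [-0.6,0.05,0,0.2,1],
  [-0.75,0.06,0,0.25,1],
  [-0.9,0.08,0,0.3,1],
  [-1,0.09,0,0.34,1],
  [-1,0.09,0,0.34,1],
  [-1,0.09,0,0.34,1],
  [-1,0.09,0,0.34,1],
])

```text
t: 1.85
position: [0.5304, 0.1252, 0.2986]
eef_rot: [-3.141, -0.001, 1.688]
force: [-0.0, 0.4, -0.0]
opening: 1.002
grasp_force: 0.0
```

```bash
python3 - <<'E'
from h import *; from bench import *
import pickle
s=state();print(s["position"],s["eef_rot"],s["t"])
f=grab_frame("wrist");pickle.dump((s,f),open("w1.pkl","wb"));cv2.imwrite("pics/w1.png",f["color"][:,:,::-1])
E
```

```text
[0.53040185 0.12524531 0.29859491] [-3.14087139e+00 -5.40475574e-04  1.68801790e+00] 1.85
```

View pics/w1.png

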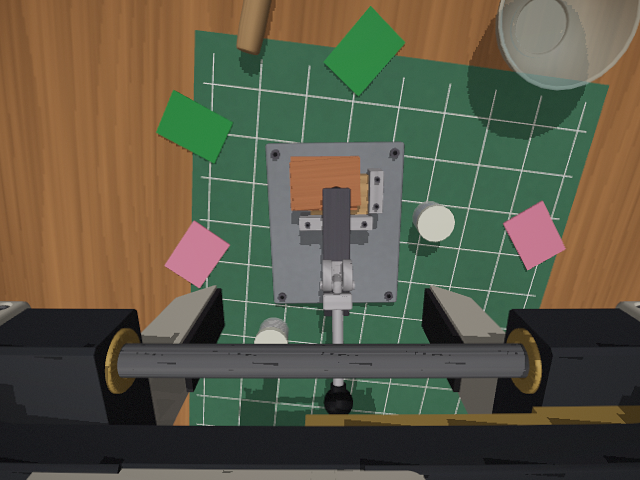

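The wrist view shows the plate corners at (266,144), (404,142), (397,302) and (274,303). The back stop is at about row 222, the side stop at about column 375, and the knob at (339,400). The copper stack lies up and to the left of the corner.

```bash
cat >> h.py <<'E'
def onplane(f,st,uv,z):
    K=f["intrinsics"];p=cv2.undistortPoints(np.array(uv,float).reshape(-1,1,2),K,np.array([float(f["k1"]),0,0,0]))[:,0]
    T=f["tool_from_camera"];R=Rn.from_euler("xyz",st["eef_rot"]).as_matrix()
    d=np.hstack([p,np.ones((len(p),1))])@T[:3,:3].T@R.T; o=R@T[:3,3]+st["position"]
    return o+d*((z-o[2])/d[:,2])[:,None]
E
python3 - <<'E'
from h import *; import pickle
s,f=pickle.load(open("w1.pkl","rb"))
g=cv2.cvtColor(f["color"],cv2.COLOR_RGB2GRAY)
X=world(f,s)
hsv=cv2.cvtColor(f["color"],cv2.COLOR_RGB2HSV)
uv=np.array([[266,144],[404,142],[397,302],[274,303]],np.float32)
# refine by edges: fit lines on saturation boundary
m=((hsv[...,1]<75)).astype(np.uint8); 
def edge(p,q):
    pts=[]
    n=np.array([-(q-p)[1],(q-p)[0]]);n=n/np.linalg.norm(n)  # inward normal for cw order
    for t in np.linspace(.12,.88,40):
        c=p+(q-p)*t; k=np.arange(-6,6.01,.25)
        vals=cv2.remap(hsv[...,1].astype(np.float32),(c[0]+n[0]*k).astype(np.float32)[None],(c[1]+n[1]*k).astype(np.float32)[None],cv2.INTER_LINEAR)[0]
        gr=np.gradient(vals); i=np.argmin(gr); pts.append(c+n*k[i])
    return cv2.fitLine(np.array(pts,np.float32),cv2.DIST_HUBER,0,.01,.01).ravel()
L=[edge(uv[i],uv[(i+1)%4]) for i in range(4)]
C=[]
for i in range(4):
    a,b=L[i-1],L[i]; t=np.linalg.solve(np.array([a[:2],-b[:2]]).T,b[2:]-a[2:]); C.append(a[2:]+a[:2]*t[0])
C=np.array(C);print(C.round(1))
W=onplane(f,s,C,.015)[:,:2]; print(W.round(4)); print([np.linalg.norm(W[i]-W[(i+1)%4]).round(4) for i in range(4)])
M=np.array([[-.095,-.075],[-.095,.075],[.095,.075],[.095,-.075]])
c=W.mean(0); A=(W-c).T@M; th=np.arctan2(A[1,0]-A[0,1],A[0,0]+A[1,1]);R2=np.array([[np.cos(th),-np.sin(th)],[np.sin(th),np.cos(th)]])
print("pose",c,np.degrees(th)); print("res",((W-c)@R2-M).round(4))
np.savez("clamp.npz",c=c,th=th)
def cf(P): return np.c_[(P[:,:2]-c)@R2,P[:,2]]
print("knob",cf(onplane(f,s,[[339,400]],.114)))
print("back stop top",cf(onplane(f,s,[[300,218],[370,217]],.044)),"side",cf(onplane(f,s,[[369,172],[369,211]],.044)))
print("copper corners@.042",cf(onplane(f,s,[[290,157],[359,155],[361,207],[292,209]],.042)))
for p in [(310,180),(350,180),(376,190),(340,222),(336,220),(273,338),(434,221)]: print(p,X[p[1],p[0]].round(4),cf(X[p[1],p[0]][None]).round(4))
crop=cv2.resize(f["color"][130:320,240:430],None,fx=3.1,fy=3.1,interpolation=cv2.INTER_CUBIC);cv2.imwrite("pics/w1c.png",crop[:,:,::-1])
E
```

```text
[[264.4 141.4]
 [404.2 141.3]
 [396.3 302.1]
 [273.7 305.6]]
[[ 0.4628  0.1776]
 [ 0.6104  0.1952]
 [ 0.6352  0.0079]
 [ 0.4879 -0.0143]]
[np.float64(0.1487), np.float64(0.189), np.float64(0.1489), np.float64(0.1936)]
pose [0.54906926 0.09160386] -82.43228725965294
res [[-0.0016  0.0008]
 [ 0.0004 -0.0005]
 [-0.0007 -0.0007]
 [ 0.002   0.0004]]
knob [[0.15347388 0.00080874 0.114     ]]
back stop top [[-0.01943164 -0.0371313   0.044     ]
 [-0.01947945  0.03633988  0.044     ]] side [[-0.0664075   0.03427401  0.044     ]
 [-0.025942    0.03514894  0.044     ]]
copper corners@.042 [[-0.08227178 -0.04531425  0.042     ]
 [-0.0832654   0.02409611  0.042     ]
 [-0.02987513  0.02692354  0.042     ]
 [-0.02875543 -0.04533417  0.042     ]]
(310, 180) [0.5158 0.1464 0.0408] [[-0.0587 -0.0258  0.0408]]
(350, 180) [0.5566 0.1511 0.0404] [[-0.058   0.0153  0.0404]]
(376, 190) [0.5844 0.1445 0.0432] [[-0.0478  0.042   0.0432]]
(340, 222) [0.5506 0.1113 0.0624] [[-0.0194  0.0041  0.0624]]
(336, 220) [0.5463 0.1129 0.0624] [[-0.0215  0.0001  0.0624]]
(273, 338) [ 0.4919 -0.0481  0.0326] [[ 0.131  -0.0751  0.0326]]
(434, 221) [0.6536 0.1171 0.0337] [[-0.0115  0.107   0.0337]]
```

View pics/w1c.png

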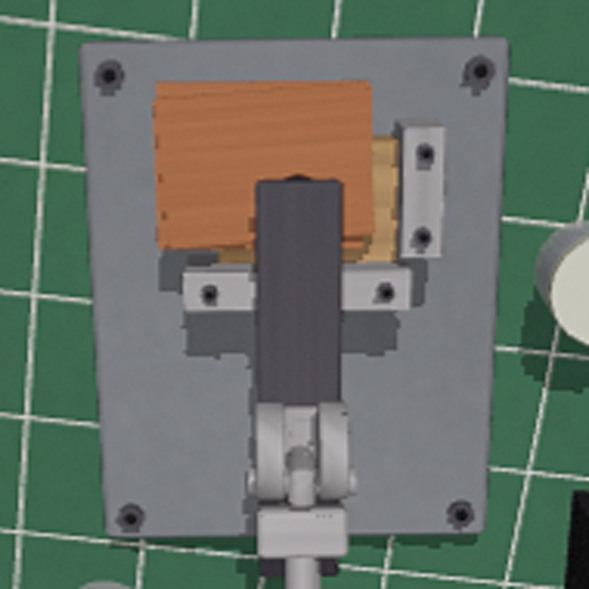

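```bash
cat >> h.py <<'E'
_c=np.load("clamp.npz") if __import__("os").path.exists("clamp.npz") else None
def cw(x,y,z):
    c,th=_c["c"],float(_c["th"]);R2=np.array([[np.cos(th),-np.sin(th)],[np.sin(th),np.cos(th)]])
    return np.r_[c+R2@np.array([x,y]),z]
def wc(P):
    c,th=_c["c"],float(_c["th"]);R2=np.array([[np.cos(th),-np.sin(th)],[np.sin(th),np.cos(th)]])
    P=np.atleast_2d(P);return np.c_[(P[:,:2]-c)@R2,P[:,2]]
YAW=float(_c["th"])+np.pi
def stat():
    from bench import state
    s=state();print("t",s["t"],"clamp mm",(wc(s["position"])*1000).round(1),"yawerr",round(s["eef_rot"][2]-YAW,4),"F_clamp",(wc(s["force"]+np.r_[_c["c"],0])).round(1),"open",round(s["opening"]*92,1),s["grasp_force"])
    return s
E
python3 - <<'E'
from h import *
s=stat()
go(s,cw(-.12,-.01,.10),YAW);go(s,cw(-.12,-.01,.044),YAW)
E
```

```text
t 1.9 clamp mm [[-35.9 -14.  298.8]] yawerr -0.0147 F_clamp [[ 0.  -0.7  0.6]] open 91.8 0.0
shift [0.336 0.011 0.795] roll -0.009
shift [0.336 0.011 1.019] roll -0.009
```

Call:
play_rows([
  [0.15,0.01,0.15,-0.009,-0.5],
  [0.3,0.01,0.3,-0.009,-0.5],
  [0.336,0.01,0.45,-0.009,-0.5],
  [0.336,0.011,0.6,-0.009,-0.5],
  [0.336,0.011,0.75,-0.009,-0.5],
  [0.336,0.011,0.86,-0.009,-0.5],
  [0.336,0.011,0.93,-0.009,-0.5],
  [0.336,0.011,0.98,-0.009,-0.5],
  [0.336,0.011,1.0,-0.009,-0.5],
  [0.336,0.011,1.0,-0.009,-0.5],
])

```text
t: 2.9
position: [0.5242, 0.2082, 0.0488]
eef_rot: [-3.142, -0.0, 1.701]
force: [-0.3, 0.1, 0.3]
opening: 0.257
grasp_force: 0.0
```

```bash
python3 - <<'E'
from h import *
s=stat()
go(s,cw(-.083,-.01,.044),YAW)
E
```

```text
t 2.9 clamp mm [[-118.9   -9.3   48.8]] yawerr -0.002 F_clamp [[-0.2 -0.3  0.3]] open 23.7 0.0
shift [-0.144 -0.002  0.019] roll -0.001
```

Call:
play_rows([
  [-0.02,0,0.018,0,-0.5],
  [-0.036,0,0.018,0,-0.5],
  [-0.052,0,0.018,0,-0.5],
  [-0.068,0,0.018,0,-0.5],
  [-0.084,0,0.018,0,-0.5],
  [-0.1,0,0.018,0,-0.5],
  [-0.114,0,0.018,0,-0.5],
  [-0.126,0,0.018,0,-0.5],
  [-0.136,0,0.018,0,-0.5],
  [-0.136,0,0.018,0,-0.5],
])

```text
t: 3.9
position: [0.5288, 0.1739, 0.0443]
eef_rot: [3.141, 0.0, 1.7]
force: [-1.0, 0.3, 1.0]
opening: 0.252
grasp_force: 0.1
```

```bash
python3 - <<'E'
from h import *; from bench import *; import pickle
s=stat(); f=grab_frame("wrist");pickle.dump((s,f),open("w2.pkl","wb"))
p=pix(f,np.array([cw(-.07,0,.042),cw(-.02,0,.042),cw(-.02,.035,.042),cw(-.07,-.035,.042)]),s);print(p)
cv2.imwrite("pics/w2.png",f["color"][:,:,::-1])
E
```

```text
t 3.9 clamp mm [[-84.2  -9.2  44.3]] yawerr -0.0029 F_clamp [[-0.5 -1.   1. ]] open 23.2 0.0833833054639399
[[342.10673188 359.59294251]
 [340.60649441 452.41736943]
 [416.52958822 451.99766914]
 [258.57230944 359.72174905]]
```

View pics/w2.png

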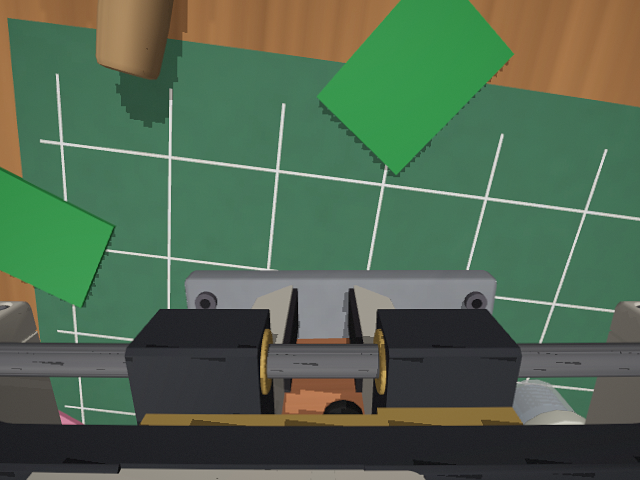

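The view shows the two fingers at the stack's near edge, around row 340, with little force. I'll keep pushing towards the back stop in small steps.

Call:
play_rows([
  [-0.004,0,0,0,-0.5],
  [-0.008,0,0,0,-0.5],
  [-0.012,0,0,0,-0.5],
  [-0.012,0,0,0,-0.5],
])

```text
t: 4.35
position: [0.5291, 0.1711, 0.0442]
eef_rot: [-3.142, -0.0, 1.7]
force: [-0.0, 1.1, 0.6]
opening: 0.248
grasp_force: 0.8
```

Call:
play_rows([
  [-0.004,0,0,0,-0.5],
  [-0.006,0,0,0,-0.5],
  [-0.006,0,0,0,-0.5],
])

```text
t: 4.65
position: [0.5292, 0.1705, 0.0442]
eef_rot: [3.141, -0.001, 1.7]
force: [-0.7, 6.4, 0.5]
opening: 0.251
grasp_force: 3.1
```

Call:
play_rows([
  [0.08,0,0,0,-0.5],
  [0.08,0,-0.12,0,-1],
  [0.08,-0.05,-0.24,0,-1],
  [0,-0.2,-0.24,0,-1],
  [-0.08,-0.3,-0.24,0,-1],
  [-0.143,-0.32,-0.24,0,-1],
  [-0.143,-0.32,-0.15,0,-1],
  [-0.143,-0.32,-0.05,0,-1],
  [-0.143,-0.32,0,0,-1],
  [-0.143,-0.32,0,0,-1],
])

```text
t: 5.65
position: [0.4534, 0.1234, 0.0428]
eef_rot: [-3.138, 0.0, 1.7]
force: [-0.4, -0.6, 1.2]
opening: 0.005
grasp_force: 0.0
```

```bash
python3 - <<'E'
from h import *; from bench import *; import pickle
s=stat(); f=grab_frame("wrist");pickle.dump((s,f),open("w3.pkl","wb"))
print(pix(f,np.array([cw(-.07,-.035,.042),cw(-.07,.035,.042),cw(-.02,.035,.042),cw(-.02,-.035,.042)]),s))
cv2.imwrite("pics/w3.png",f["color"][:,:,::-1])
go(s,cw(-.045,-.059,.044),YAW)
E
```

```text
t 5.65 clamp mm [[-44.1 -90.6  42.8]] yawerr -0.0029 F_clamp [[ 0.6 -0.5  1.2]] open 0.4 0.0
[[464.72252618 271.81073403]
 [644.12524385 271.28118999]
 [614.22650259 379.98269439]
 [451.41816319 381.32016776]]
shift [ 0.004  0.126 -0.005] roll -0.002
```

View pics/w3.png

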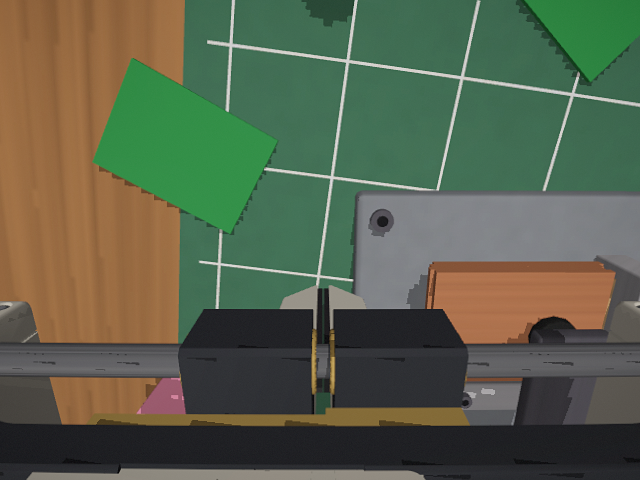

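The stack's -x edge lies at row 272, as expected for seated. Its left edge is at column 432 where seated would be 464, so it needs about 12 mm of +y.

Call:
play_rows([
  [0,0.02,-0.005,0,-1],
  [0,0.035,-0.005,0,-1],
  [0,0.05,-0.005,0,-1],
  [0,0.065,-0.005,0,-1],
  [0,0.08,-0.005,0,-1],
  [0,0.092,-0.005,0,-1],
  [0,0.104,-0.005,0,-1],
  [0,0.116,-0.005,0,-1],
  [0,0.126,-0.005,0,-1],
  [0,0.126,-0.005,0,-1],
])

```text
t: 6.7
position: [0.4861, 0.128, 0.0454]
eef_rot: [3.141, -0.0, 1.7]
force: [-0.1, -0.1, 0.2]
opening: 0.004
grasp_force: 0.1
```

Call:
play_rows([
  [0,0.004,0,0,-1],
  [0,0.008,0,0,-1],
  [0,0.012,0,0,-1],
  [0,0.012,0,0,-1],
])

```text
t: 7.1
position: [0.4889, 0.1283, 0.0455]
eef_rot: [3.142, -0.0, 1.7]
force: [-0.9, -0.2, 0.6]
opening: 0.001
grasp_force: 0.5
```

```bash
python3 - <<'E'
from h import *
stat()
E
```

```text
t 7.1 clamp mm [[-44.3 -54.8  45.5]] yawerr -0.0028 F_clamp [[ 0.1 -0.9  0.6]] open 0.1 0.51827171115292
```

Call:
play_rows([
  [0,0.006,0,0,-1],
  [0,0.012,0,0,-1],
  [0,0.016,0,0,-1],
  [0,0.016,0,0,-1],
])

```text
t: 7.5
position: [0.4907, 0.1286, 0.0453]
eef_rot: [-3.137, -0.0, 1.7]
force: [-7.7, -1.4, 7.2]
opening: 0.009
grasp_force: 5.4
```

Call:
play_rows([
  [0,0.004,0,0,-1],
  [0,0.008,0,0,-1],
  [0,0.012,0,0,-1],
  [0,0.012,0,0,-1],
])

```text
t: 7.9
position: [0.4909, 0.1287, 0.0453]
eef_rot: [-3.131, 0.0, 1.701]
force: [-18.5, -4.3, 15.4]
opening: 0.006
grasp_force: 11.4
```

```bash
python3 - <<'E'
from h import *; from bench import *; import pickle
s=stat(); f=grab_frame("wrist");pickle.dump((s,f),open("w4.pkl","wb"))
print(pix(f,np.array([cw(-.07,-.035,.042),cw(-.07,.035,.042),cw(-.02,.035,.042),cw(-.02,-.035,.042)]),s))
cv2.imwrite("pics/w4.png",f["color"][:,:,::-1])
E
```

```text
t 7.9 clamp mm [[-44.4 -52.8  45.3]] yawerr -0.0023 F_clamp [[  1.8 -18.9  15.4]] open 0.5 11.437474558479153
[[365.48085578 270.45507503]
 [545.15726324 270.69536989]
 [524.47151441 378.79690326]
 [361.63549441 378.67338425]]
```

View pics/w4.png

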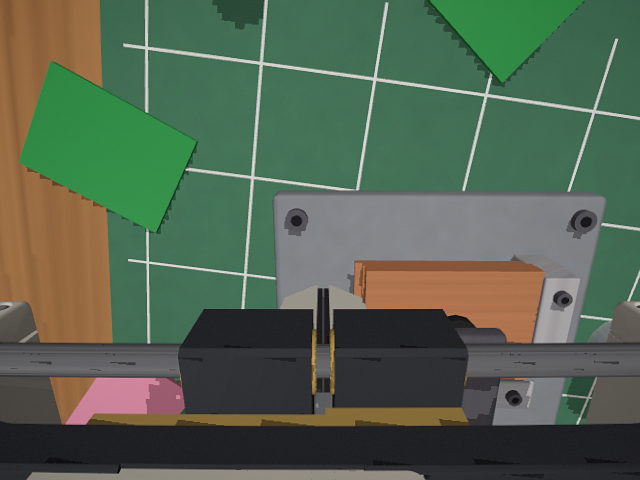

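The top blank is at the side stop (column 365 as predicted), but the lower ones stick out to column 355. The bevelled back of the finger met only the top edge. I'll turn the tool 90° and push with a finger's flat side.

Call:
play_rows([
  [0,-0.1,0,0,-1],
  [0,-0.2,0,0,-1],
  [0,-0.2,-0.12,-0.09,0],
  [0.05,-0.2,-0.24,-0.18,0.8],
  [0.1,-0.2,-0.24,-0.27,0.8],
  [0.15,-0.2,-0.24,-0.36,0.8],
  [0.19,-0.2,-0.24,-0.45,0.8],
  [0.19,-0.2,-0.24,-0.54,0.8],
  [0.19,-0.2,-0.24,-0.63,0.8],
  [0.19,-0.2,-0.24,-0.72,0.8],
])

```text
t: 8.95
position: [0.4407, 0.1701, 0.1057]
eef_rot: [3.141, 0.001, 2.837]
force: [0.6, 0.5, -0.2]
opening: 0.653
grasp_force: 0.0
```

```bash
python3 - <<'E'
from h import *
s=stat();print(s["joint_pos"])
go(s,cw(-.092,-.085,.044),YAW+np.pi/2)
E
```

```text
t 8.95 clamp mm [[-92.1 -97.1 105.7]] yawerr 1.1343 F_clamp [[-0.4  0.6 -0.2]] open 60.1 0.0
[ 2.05951999e-01  4.23501687e-01  1.85693715e+00  8.66066671e-05
  8.59465372e-01 -1.06046492e+00]
shift [-0.044  0.02   0.247] roll -0.278
```

```bash
python3 - <<'E'
from h import *; import pickle
s,f=pickle.load(open("w1.pkl","rb"));X=world(f,s)
for p in [(240,50),(253,50),(250,45),(265,40),(255,20)]: print(p,(wc(X[p[1],p[0]])*1000).round())
s=stat()
go(s,cw(-.085,-.085,.044),YAW+np.pi/2)
E
```

```text
(240, 50) [[-188.  -97.   -1.]]
(253, 50) [[-184.  -79.   21.]]
(250, 45) [[-188.  -82.   24.]]
(265, 40) [[-197.  -70.   -0.]]
(255, 20) [[-210.  -75.   24.]]
t 8.95 clamp mm [[-92.1 -97.1 105.7]] yawerr 1.1343 F_clamp [[-0.4  0.6 -0.2]] open 60.1 0.0
shift [-0.055 -0.006  0.247] roll -0.278
```

Call:
play_rows([
  [-0.02,0.005,0,-0.09,0.7],
  [-0.03,0.007,0,-0.18,0.7],
  [-0.03,0.007,0,-0.278,0.7],
  [-0.03,0.007,0.05,-0.278,0.7],
  [-0.03,0.007,0.12,-0.278,0.7],
  [-0.03,0.007,0.19,-0.278,0.7],
  [-0.03,0.007,0.23,-0.278,0.7],
  [-0.03,0.007,0.247,-0.278,0.7],
  [-0.03,0.007,0.247,-0.278,0.7],
])

```text
t: 9.85
position: [0.4478, 0.1693, 0.0435]
eef_rot: [3.142, -0.0, -3.016]
force: [-0.6, 0.1, -0.0]
opening: 0.85
grasp_force: 0.0
```

```bash
python3 - <<'E'
from h import *; from bench import *; import pickle
s=stat(); f=grab_frame("wrist");pickle.dump((s,f),open("w5.pkl","wb"))
print(pix(f,np.array([cw(-.07,-.035,.042),cw(-.02,-.035,.042),cw(-.07,-.035,.030)]),s).round())
cv2.imwrite("pics/w5.png",f["color"][:,:,::-1])
go(s,cw(-.088,-.050,.044),YAW+np.pi/2)
E
```

```text
t 9.85 clamp mm [[-90.3 -90.1  43.5]] yawerr -4.7184 F_clamp [[-0.2 -0.6 -0. ]] open 78.2 0.0
[[279. 437.]
 [169. 437.]
 [282. 418.]]
shift [-0.161 -0.008 -0.002] roll -0.004
```

View pics/w5.png

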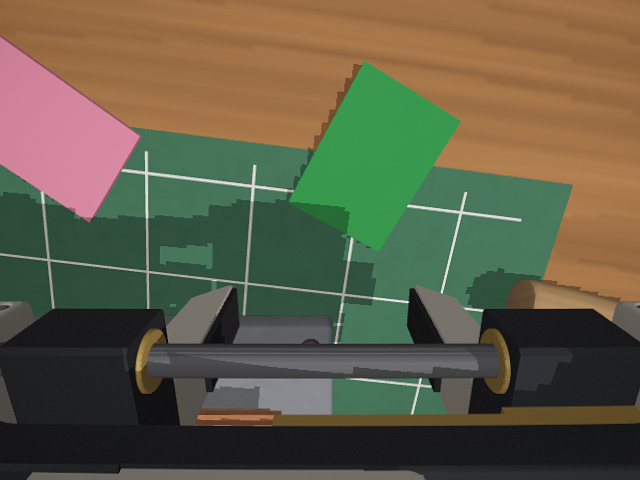

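The fingers are clear of the hammer (end at about (515,300)), and the copper edges show at about (235,415). Now I'll push +y with the flat finger side.

Call:
play_rows([
  [-0.03,0,-0.002,-0.004,0.7],
  [-0.06,0,-0.002,-0.004,0.7],
  [-0.085,0,-0.002,-0.004,0.7],
  [-0.1,0,-0.002,-0.004,0.7],
  [-0.115,0,-0.002,-0.004,0.7],
  [-0.128,0,-0.002,-0.004,0.7],
  [-0.14,0,-0.002,-0.004,0.7],
  [-0.15,0,-0.002,-0.004,0.7],
  [-0.16,0,-0.002,-0.004,0.7],
  [-0.16,0,-0.002,-0.004,0.7],
])

```text
t: 10.9
position: [0.4875, 0.1743, 0.0442]
eef_rot: [3.142, -0.0, -3.009]
force: [-0.3, -0.7, 0.2]
opening: 0.852
grasp_force: 0.0
```

Call:
play_rows([
  [-0.006,0,0,0,0.7],
  [-0.012,0,0,0,0.7],
  [-0.016,0,0,0,0.7],
  [-0.016,0,0,0,0.7],
])

```text
t: 11.3
position: [0.4907, 0.1748, 0.044]
eef_rot: [3.142, -0.002, -3.009]
force: [-3.3, -0.5, 1.2]
opening: 0.851
grasp_force: 1.9
```

```bash
python3 - <<'E'
from h import *
stat()
E
```

```text
t 11.3 clamp mm [[-90.1 -46.9  44. ]] yawerr -4.7122 F_clamp [[ 0.1 -3.3  1.2]] open 78.3 1.941250297240913
```

Call:
play_rows([
  [-0.004,0,0,0,0.7],
  [-0.007,0,0,0,0.7],
  [-0.01,0,0,0,0.7],
  [-0.01,0,0,0,0.7],
])

```text
t: 11.7
position: [0.4909, 0.1748, 0.0436]
eef_rot: [-3.142, -0.007, -3.01]
force: [-10.2, -0.8, 5.0]
opening: 0.848
grasp_force: 5.3
```

```bash
python3 - <<'E'
from h import *
stat()
E
```

```text
t 11.7 clamp mm [[-90.1 -46.7  43.6]] yawerr -4.7128 F_clamp [[ -0.6 -10.2   5. ]] open 78.0 5.283774342387915
```

Call:
play_rows([
  [0.08,0,0,0,0.7],
  [0.16,0,0,0,0.7],
  [0.16,0,-0.15,0.09,0.4],
  [0.16,0.05,-0.3,0.18,0],
  [0.1,0.1,-0.3,0.27,-0.4],
  [0,0.14,-0.3,0.36,-0.4],
  [-0.1,0.14,-0.3,0.45,-0.4],
  [-0.17,0.14,-0.3,0.54,-0.4],
  [-0.17,0.14,-0.3,0.63,-0.4],
  [-0.17,0.14,-0.3,0.72,-0.4],
])

```text
t: 12.7
position: [0.5326, 0.2156, 0.1192]
eef_rot: [3.14, 0.001, 2.137]
force: [-0.2, 0.6, -0.7]
opening: 0.304
grasp_force: 0.0
```

```bash
python3 - <<'E'
from h import *
s=stat()
go(s,cw(-.12,0,.044),YAW)
E
```

```text
t 12.7 clamp mm [[-125.1    0.   119.2]] yawerr 0.4345 F_clamp [[-0.6 -0.1 -0.7]] open 28.0 0.0
shift [-0.018 -0.009  0.301] roll 0.277
```

Call:
play_rows([
  [0,0,0,0.09,-0.4],
  [0,0,0,0.18,-0.4],
  [-0.01,-0.01,0.1,0.277,-0.4],
  [-0.018,-0.009,0.2,0.277,-0.4],
  [-0.018,-0.009,0.27,0.277,-0.4],
  [-0.018,-0.009,0.3,0.277,-0.4],
  [-0.018,-0.009,0.3,0.277,-0.4],
  [-0.018,-0.009,0.3,0.277,-0.4],
])

```text
t: 13.5
position: [0.5327, 0.2107, 0.045]
eef_rot: [3.14, -0.0, 1.708]
force: [-0.1, -0.1, 0.4]
opening: 0.301
grasp_force: 0.0
```

```bash
python3 - <<'E'
from h import *
s=stat()
go(s,cw(-.082,0,.044),YAW)
E
```

```text
t 13.5 clamp mm [[-120.2   -0.6   45. ]] yawerr 0.0052 F_clamp [[ 0.  -0.1  0.4]] open 27.7 0.0
shift [-0.153  0.001  0.004] roll 0.003
```

Call:
play_rows([
  [-0.04,0,0.004,0.003,-0.4],
  [-0.08,0,0.004,0.003,-0.4],
  [-0.11,0,0.004,0.003,-0.4],
  [-0.125,0,0.004,0.003,-0.4],
  [-0.135,0,0.004,0.003,-0.4],
  [-0.143,0,0.004,0.003,-0.4],
  [-0.15,0,0.004,0.003,-0.4],
  [-0.155,0,0.004,0.003,-0.4],
  [-0.16,0,0.004,0.003,-0.4],
  [-0.16,0,0.004,0.003,-0.4],
])

```text
t: 14.5
position: [0.5372, 0.1716, 0.0432]
eef_rot: [3.141, -0.001, 1.703]
force: [-1.5, 4.1, 0.3]
opening: 0.298
grasp_force: 2.2
```

```bash
python3 - <<'E'
from h import *
s=stat()
E
```

```text
t 14.5 clamp mm [[-80.9  -1.2  43.2]] yawerr 0.0001 F_clamp [[-4.3 -1.   0.3]] open 27.4 2.2010043755153674
```

Call:
play_rows([
  [-0.004,0,0,0,-0.4],
  [-0.008,0,0,0,-0.4],
  [-0.008,0,0,0,-0.4],
])

```text
t: 14.8
position: [0.5373, 0.1714, 0.0433]
eef_rot: [3.141, -0.004, 1.703]
force: [-1.3, 13.4, -0.1]
opening: 0.304
grasp_force: 6.9
```

Call:
play_rows([
  [0.08,0,0,0,-0.4],
  [0.16,0,-0.1,0,-0.4],
  [0.16,0,-0.28,0,-0.4],
  [0.08,-0.08,-0.44,0,-0.4],
  [-0.05,-0.16,-0.6,0,-0.4],
  [-0.16,-0.16,-0.6,0,-0.4],
  [-0.16,-0.16,-0.6,0,-0.4],
  [-0.16,-0.16,-0.6,0,-0.4],
])

```text
t: 15.6
position: [0.5032, 0.1235, 0.1933]
eef_rot: [3.141, -0.0, 1.702]
force: [0.3, 0.8, 0.4]
opening: 0.299
grasp_force: 0.0
```

```bash
python3 - <<'E'
from h import *; from bench import *; import pickle
s=stat(); f=grab_frame("wrist");pickle.dump((s,f),open("w6.pkl","wb"))
q=pix(f,np.array([cw(x,y,z) for z in(.042,.030) for x,y in((-.07,-.035),(-.07,.035),(-.02,.035),(-.02,-.035))]),s);print(q.round(1))
u0,v0=q.min(0).astype(int)-25;u1,v1=np.minimum(q.max(0).astype(int)+25,[640,480]);u0=max(u0,0);v0=max(v0,0)
k=min(780/(u1-u0),580/(v1-v0));print(u0,v0,k)
cv2.imwrite("pics/w6.png",cv2.resize(f["color"][v0:v1,u0:u1],None,fx=k,fy=k,interpolation=cv2.INTER_CUBIC)[:,:,::-1])
E
```

```text
t 15.6 clamp mm [[-37.6 -41.2 193.3]] yawerr -0.0011 F_clamp [[-0.7  0.4  0.4]] open 27.5 0.0
[[329.4 188.2]
 [422.2 188.2]
 [417.3 250.9]
 [329.1 250.9]
 [329.1 185.6]
 [418.4 185.6]
 [413.9 246.1]
 [328.9 246.1]]
303 160 5.043478260869565
```

View pics/w6.png

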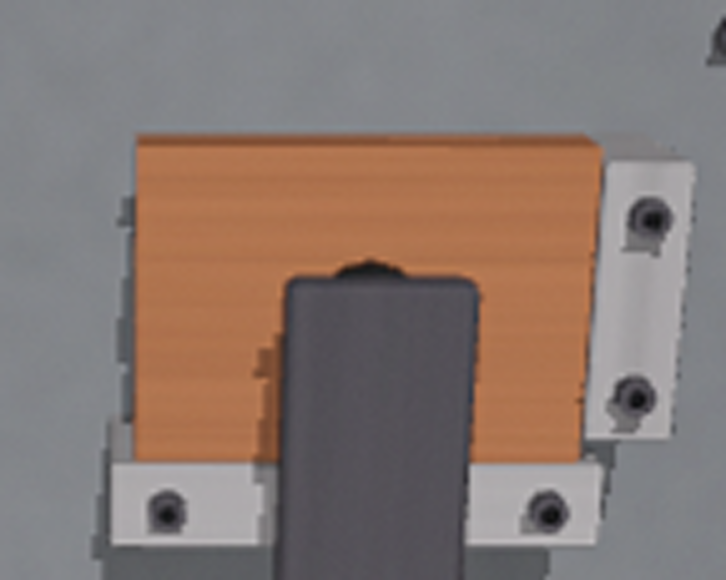

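The stack is flush: the copper's left edge is straight, its right edge touches the side stop, its lower edge touches the back stop, and the layers line up. Next is the knob.

```bash
python3 - <<'E'
from h import *
s=stat();print(s["joint_pos"])
go(s,cw(.155,0.0005,.20),YAW);go(s,cw(.155,0.0005,.117),YAW)
E
```

```text
t 15.65 clamp mm [[-38.2 -41.3 192.8]] yawerr -0.0001 F_clamp [[ 0.5 -0.7 -0.7]] open 27.7 0.0
[ 9.37135886e-02  3.82563624e-01  1.62780151e+00  1.48014099e-04
  1.13195181e+00 -3.83306548e-02]
shift [-0.773  0.167 -0.029] roll -0.0
shift [-0.773  0.168  0.303] roll -0.0
```

Call:
play_rows([
  [-0.15,0.03,-0.03,0,0.4],
  [-0.3,0.06,-0.03,0,0.4],
  [-0.45,0.1,-0.03,0,0.4],
  [-0.6,0.14,-0.03,0,0.4],
  [-0.72,0.168,-0.03,0,0.4],
  [-0.773,0.168,-0.03,0,0.4],
  [-0.773,0.168,-0.03,0,0.4],
  [-0.773,0.168,-0.03,0,0.4],
])

```text
t: 16.45
position: [0.5699, -0.0607, 0.2001]
eef_rot: [-3.14, -0.001, 1.704]
force: [-0.7, -0.5, 0.4]
opening: 0.697
grasp_force: 0.0
```

```bash
python3 - <<'E'
from h import *; from bench import *; import pickle
s=stat()
go(s,cw(.155,0.0005,.117),YAW)
f=grab_frame("top");X=world(f)
# knob from the stored w1 depth: dark points near expected centre
s1,f1=pickle.load(open("w1.pkl","rb"))
for X in (world(f1,s1),world(dict(np.load("top0.npz"))),world(dict(np.load("scene0.npz")))):
    P=wc(X.reshape(-1,3));m=(np.linalg.norm(P-[.156,0,.114],axis=1)<.024);P=P[m]
    A=np.c_[2*P,np.ones(len(P))];b=(P**2).sum(1)-.0;
    from scipy.optimize import least_squares
    r=least_squares(lambda c:np.linalg.norm(P-c,axis=1)-.015,[.156,0,.114],loss="soft_l1",f_scale=.002)
    print(len(P),r.x.round(4),r.cost)
E
```

```text
t 16.45 clamp mm [[153.7   0.6 200.1]] yawerr 0.001 F_clamp [[ 0.4 -0.8  0.4]] open 64.1 0.0
shift [-0.006  0.     0.332] roll 0.001
756 [ 0.1541 -0.0003  0.1119] 0.0008871225511687024
110 [ 0.1576 -0.002   0.1147] 0.00023885951706927952
142 [ 0.1523 -0.0007  0.1124] 0.00019949869764478232
```

Call:
play_rows([
  [-0.004,-0.001,0.1,0,0.4],
  [-0.004,-0.001,0.2,0,0.4],
  [-0.004,-0.001,0.28,0,0.4],
  [-0.004,-0.001,0.32,0,0.4],
  [-0.004,-0.001,0.332,0,0.4],
  [-0.004,-0.001,0.332,0,0.4],
])

```text
t: 17.1
position: [0.5705, -0.0625, 0.1181]
eef_rot: [3.141, -0.0, 1.704]
force: [0.4, -1.0, -0.1]
opening: 0.702
grasp_force: 0.0
```

Call:
play_rows([
  [0,0,0,0,-1],
  [0,0,0,0,-1],
  [0,0,0,0,-1],
  [0,0,0,0,-1],
  [0,0,0,0,-1],
  [0,0,0,0,-1],
  [0,0,0,0,-1],
], grip_force=20)

```text
t: 17.8
position: [0.5683, -0.0635, 0.1174]
eef_rot: [-3.137, -0.0, 1.703]
force: [-7.1, -2.4, 3.5]
opening: 0.315
grasp_force: 20.0
```

```bash
python3 - <<'E'
from h import *; from bench import *
s=stat()
# rows: knob arc about pivot relative to rest, units; tool -x = clamp +x, tool -z = up
a=np.linspace(.27,np.pi/2,21); 
for i in range(21):
    x=.12*(np.cos(a[i])-np.cos(.27));z=.12*(np.sin(a[i])-np.sin(.27)); print(i,[round(-x/.25,3),round(-z/.25,3)])
E
```

```text
t 17.8 clamp mm [[156.3  -1.3 117.4]] yawerr 0.0006 F_clamp [[ 1.4 -7.3  3.5]] open 29.0 20.000300109386444
0 [np.float64(-0.0), np.float64(-0.0)]
1 [np.float64(0.009), np.float64(-0.03)]
2 [np.float64(0.021), np.float64(-0.059)]
3 [np.float64(0.034), np.float64(-0.087)]
4 [np.float64(0.049), np.float64(-0.115)]
5 [np.float64(0.065), np.float64(-0.141)]
6 [np.float64(0.083), np.float64(-0.166)]
7 [np.float64(0.103), np.float64(-0.19)]
8 [np.float64(0.125), np.float64(-0.213)]
9 [np.float64(0.148), np.float64(-0.234)]
10 [np.float64(0.172), np.float64(-0.254)]
11 [np.float64(0.197), np.float64(-0.272)]
12 [np.float64(0.224), np.float64(-0.288)]
13 [np.float64(0.252), np.float64(-0.303)]
14 [np.float64(0.28), np.float64(-0.316)]
15 [np.float64(0.309), np.float64(-0.327)]
16 [np.float64(0.339), np.float64(-0.336)]
17 [np.float64(0.37), np.float64(-0.343)]
18 [np.float64(0.4), np.float64(-0.348)]
19 [np.float64(0.431), np.float64(-0.351)]
20 [np.float64(0.463), np.float64(-0.352)]
```

Call:
play_rows([
  [0.009,-0.007,-0.03,0,-1],
  [0.021,-0.007,-0.059,0,-1],
  [0.034,-0.007,-0.087,0,-1],
  [0.049,-0.007,-0.115,0,-1],
  [0.065,-0.007,-0.141,0,-1],
  [0.083,-0.007,-0.166,0,-1],
  [0.103,-0.007,-0.19,0,-1],
  [0.125,-0.007,-0.213,0,-1],
  [0.148,-0.007,-0.234,0,-1],
  [0.172,-0.007,-0.254,0,-1],
], grip_force=25)

```text
t: 18.8
position: [0.5626, -0.0203, 0.1816]
eef_rot: [-3.141, 0.0, 1.703]
force: [-2.7, -1.6, -3.5]
opening: 0.31
grasp_force: 25.0
```

```bash
python3 - <<'E'
from h import *
s=stat()
p=wc(s["position"])[0]-[0,0,.003]; print("r",np.hypot(p[0]-.04,p[2]-.082))
E
```

```text
t 18.8 clamp mm [[112.7  -1.3 181.6]] yawerr 0.0003 F_clamp [[ 1.3 -2.9 -3.5]] open 28.5 24.999437928199768
r 0.12091989575683583
```

Call:
play_rows([
  [0.025,0,-0.018,0,-1],
  [0.052,0,-0.034,0,-1],
  [0.08,0,-0.049,0,-1],
  [0.108,0,-0.062,0,-1],
  [0.137,0,-0.073,0,-1],
  [0.167,0,-0.082,0,-1],
  [0.198,0,-0.089,0,-1],
  [0.228,0,-0.094,0,-1],
  [0.259,0,-0.097,0,-1],
  [0.285,0,-0.098,0,-1],
])

```text
t: 19.8
position: [0.5534, 0.0503, 0.2067]
eef_rot: [3.141, 0.001, 1.703]
force: [-3.6, -4.2, 1.1]
opening: 0.31
grasp_force: 25.0
```

Call:
play_rows([
  [0,0,0,0,-1],
  [0,0,0,0,-1],
  [0,0,0,0,-1],
])

```text
t: 20.1
position: [0.5535, 0.05, 0.2067]
eef_rot: [3.141, 0.0, 1.704]
force: [-4.8, -3.5, 3.6]
opening: 0.311
grasp_force: 25.0
```

```bash
python3 - <<'E'
from h import *; from bench import *; import pickle
s=stat()
p=wc(s["position"])[0]-[0,0,.003]; print("r",np.hypot(p[0]-.04,p[2]-.082))
f=grab_frame("scene");g=grab_frame("wrist");pickle.dump((s,f,g),open("w7.pkl","wb"))
q=pix(f,cw(0.02,0,.1))[0].astype(int);print(q, pix(f,np.array([cw(.04,0,.082),cw(.04,0,.202)])))
a=f["color"][q[1]-75:q[1]+75,q[0]-100:q[0]+100]
cv2.imwrite("pics/s7.png",cv2.resize(a,None,fx=4,fy=4,interpolation=cv2.INTER_CUBIC)[:,:,::-1]);cv2.imwrite("pics/w7.png",g["color"][:,:,::-1])
E
```

```text
t 20.1 clamp mm [[ 41.8  -1.1 206.7]] yawerr 0.0007 F_clamp [[ 2.8 -5.2  3.6]] open 28.6 25.000329315662384
r 0.12172605196395421
[350 254] [[343.02366798 256.96062274]
 [345.10086602 214.78566205]]
```

View pics/s7.png

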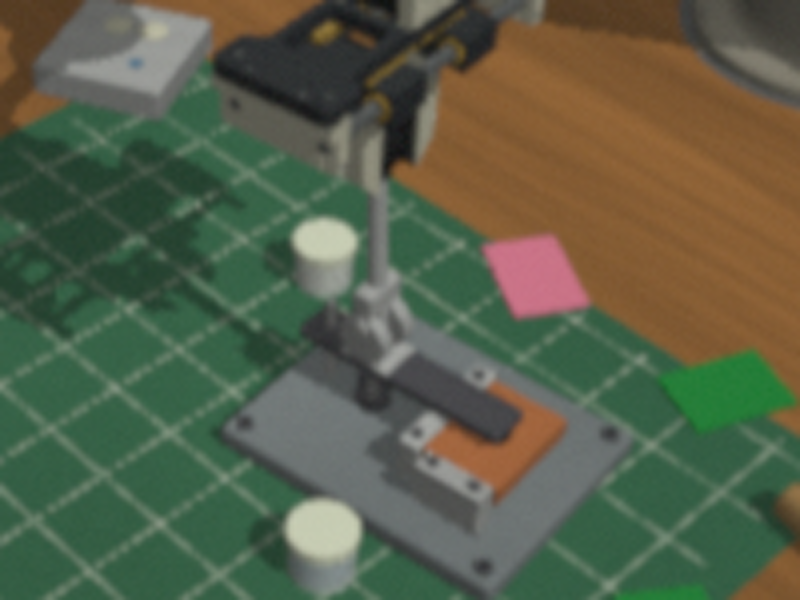

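The lever stands upright in the fingers (rod at about (378,230)), the stack is still in the corner, and the bystanders are undisturbed. A final trim of about 1.5 mm.

Call:
play_rows([
  [0.003,-0.002,0,0,-1],
  [0.007,-0.004,0,0,-1],
  [0.007,-0.004,0,0,-1],
  [0.007,-0.004,0,0,-1],
  [0.007,-0.004,0,0,-1],
])

```text
t: 20.7
position: [0.5532, 0.0515, 0.2067]
eef_rot: [3.139, 0.0, 1.703]
force: [0.3, -2.8, 5.6]
opening: 0.315
grasp_force: 25.0
```

```bash
python3 - <<'E'
from h import *; from bench import *
s=stat()
f=grab_frame("wrist");cv2.imwrite("pics/w8.png",f["color"][:,:,::-1])
print(pix(f,np.array([cw(x,y,.042) for x,y in((-.07,-.035),(-.07,.035),(-.02,.035),(-.02,-.035))]),s).round(1))
E
```

```text
t 20.7 clamp mm [[ 40.3  -1.2 206.7]] yawerr 0.0004 F_clamp [[ 2.8 -0.1  5.6]] open 28.9 25.00075936317444
[[274.1  78.5]
 [370.3  78.7]
 [367.9 148.9]
 [276.4 148.8]]
```

View pics/w8.png

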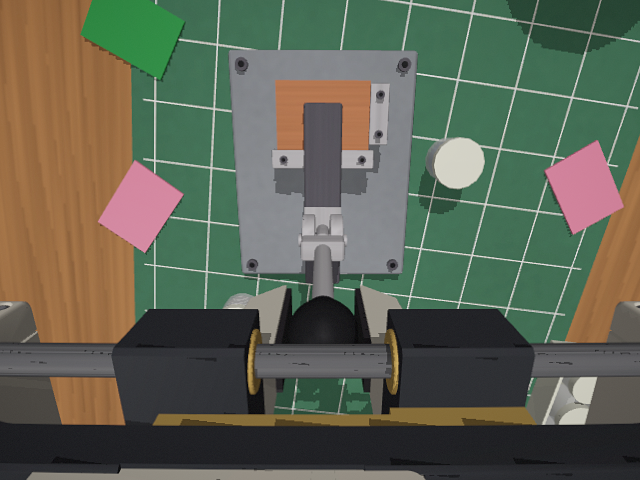

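The stack, from (276,80) to (370,149), is still flush against both stops. The knob is between the fingers at (323,330) and the lever is upright. I'm handing in.

```bash
python3 -c "
from bench import *
print(close_job())"
```

```text
the job is handed in; nothing more can be done
None
```

The last camera view before I handed the job in shows all four blanks flush against both stops, with the cam lever upright and held by the knob at 25 N. Nothing else on the bench looked disturbed; the arm's clock read about 21 s, and the hand-in gave no verdict.

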